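Bolt the practice eye down with the click wrench

ROBOT

A 6-joint arm with a two-finger parallel gripper is mounted at the origin on the work surface. World frame = base frame: x ahead of the robot, y to its left, z up, the work surface at z = 0. Lengths are in m, angles in rad, forces in N, time in s.
With the tool pointing down it reaches from about 0.35 to 0.975 m from the base axis. Payload 4.9 kg.
Tool frame: the origin (TCP) lies midway between the tips of the shut fingers; the grasp point (between the pads) lies behind it (manip.grasp_offset is the y of the grasp point in the tool frame, in m); y points along the fingers, z is the direction in which the jaws open and shut, and the axes are right-handed (so a half turn about y gives the same grasp; the last joint's range is limited). The gripper opens to 85 mm and grips with 20 to 120 N. Pads are 22 mm wide; open, the fingers measure 114 mm over their backs; the gripper's body (76 mm by 85 mm) begins 54 mm behind the grasp point. The pads swing forward as they close: fully open they stand 13 mm farther back than shut.
Start: joints at [1.045, 0.053, 1.613, -0, 1.476, -0.119], TCP at [0.247, 0.574, 0.231] pointing down, gripper open.
Joint ranges: [-3.01, 3.01], [-1.01, 2.22], [0.06, 2.58], [-1.02, 4.17], [0.09, 2.62], [-3.14, 3.14]. Speed limits (rad/s): [2.57, 2.57, 3.14, 3.14, 3.14, 3.14].

INTERFACE

Orientations are given as a unit quaternion [w, x, y, z].
In Python, from plant import manip gives the robot as it stands. The module is installed in compiled form; this text tells all that it offers.
- The arm moves only by the shell command python3 -m jog 'ROWS'. ROWS is a JSON object of lists of equal length, an entry for each row: "offset": the shift along the world's x, y, z in units of 50 mm (1.0 is 50 mm), a list of three; "angular": the turn, a rotation vector about the world's x, y, z in units of 6 degrees (1.0 is 6 degrees), a list of three; "jaw": the finger opening in mm, from 0 to 85.4. In form: {"offset": [[tx, ty, tz], ...], "angular": [[ax, ay, az], ...], "jaw": [jaw, ...]}. A call has 1 to 12 rows; each row shifts and turns the commanded pose from where the row before left it; what a row does not reach is not made up. A row lasts 1/10 s, in which the tool goes at most 50 mm and 8.59 degrees, less where a joint would pass 70% of its speed; a pose out of reach is approached as far as the arm can. A call is refused whole if a number of a shift passes 1 or a number of a turn 1, either way. A call with a gripper value outside its range is refused whole. The fingers move at their own pace and stop on an object; the grip force is fixed at half the most. Time passes only in rows, so rows that do not move let the fingers close. It gives the time, the measured TCP pose, the force and the opening at its end, in the units of the state.
- manip.state(): the state, without advancing time (a new reading comes with each control period).
- manip.grab_frame(name): name is "scene" or "top"; returns the picture (384x512x3 uint8, blue, green, red); there is no depth.
- manip.camera_model(name): a dict with "fx", "fy", "cx", "cy" (pixels), "k1" (the pictures are not rectified: a ray, as slopes to the right and down, at radius r is drawn at 1 + k1 r^2 times it, then the intrinsics apply), "rvec" (rotation vector, rad) and "tvec" (3), from world to camera coordinates, as OpenCV has them. Camera axes: x right, y down, z forward; pixel columns grow to the right and rows downward; lengths in m; the calibration is good to about 2 mm. A picture is of the moment at which its call begins. camera_model takes no time and is no camera call.
- manip.job_done(): hands the job in, once; it reports no verdict.
The state is a dict: "time": time; "joint_pos": joint angles; "joint_vel": joint speeds; "joint_efforts": joint torques, N m; "tool_pos": TCP position; "tool_rot": TCP orientation; "contact_force": force on the tool from outside, world axes, zero at the start; "ft_torque": the same for the moment, N m; "gripper_width": opening from 0.0 (shut) to 1.0 (fully open).
Only numpy, scipy, OpenCV 4.12 (cv2) and the standard library are available. Lean on these libraries where they do the work, as an engineer would, in place of code of your own. Each camera call takes 0.05 s, during which the arm holds its last target.

TASK

Fit the slotted foot of the practice eye under the washer of the hold-down bolt and push it gently until the bolt meets the end of the slot, fully home and flat on the desk. Then pull the torque wrench that stands on that bolt clockwise by its handle until it clicks (the handle breaks over at its hinge), stop there without dragging it on to its end stop, and let go, leaving the wrench on the bolt where it clicked. Don't disturb the other things on the desk.

Things in the scene. Friction and masses are not known exactly. Their poses are not given: they have to be found in the camera images.
- practice_eye: Practice eye, loose, about 0.6 kg: level aluminium tube (44 mm across, its axis 95 mm up, black drum at one end, red-rimmed lens at the other) on a post on a grey slotted foot plate 8 mm thick, 56 mm wide. Origin under the foot, below the tube; z up, x along tube and foot towards the slot's open mouth. Foot from x = -45 to +95 mm, tube with its rings from -47 to +38 mm.
- foot_slot (a point): Point under the foot where the bolt's axis stands when the foot is fully home: 70 mm along +x from the practice eye's origin, axes as there. The slot is 14.4 mm wide, its flat end at x = +64 mm; it opens at the foot's end, x = +95 mm, the last 10 mm flaring to 26 mm.
- eye_grip (a point): Middle of the plain part of the tube, a good place to hold it: on the tube's axis, 95 mm above the foot's underside, at x = -8 mm of the practice eye. The tube is 44 mm across here and clear on both sides.
- stud: The hold-down bolt's steel shank, 12 mm in diameter, fixed upright in the desk in a flush brass ferrule. Origin on its axis at the desk surface. Its washer (34 mm across) hangs with its underside 9.2 to 10.5 mm above the desk and comes down on the foot as the bolt tightens.
- bolt_axis (a point): Bolt axis at the desk surface (same place as the shank's origin).
- wrench_axis (a point): Centre of the top of the wrench's round head (35 mm across), on the bolt's axis, 67 mm up; x points along the unbroken handle. The socket sits on the bolt head and stays there; the head turns with the bolt. Clockwise from above tightens: stiff from the start, torque rising, click after an unknown 0.2 to 0.6 rad. The bolt stays where it is left.
- handle_grip (a point): Middle of the wrench's black grip, on its axis, 168 mm from the bolt's axis, 55 mm up. The grip is a level round bar 24 mm in diameter, 105 mm long; x along it away from the bolt, z up. Pulled sideways here, the wrench clicks at about 12 to 17 N; the pull then eases, towards 10 N, as the handle tips over.
- click_handle (a joint): Break-over hinge of the wrench (upright pin 28 mm from the bolt's axis towards the handle), rad: 0 = straight (at rest it reads about -0.01), grows as the handle tips clockwise against the head. It has clicked from 0.06; the solid end stop is at 0.22, and from 0.19 it counts as dragged on to the stop. It springs back to 0 when let go.
- stamp: Bystander: self-inking stamp, black and teal, 45 x 65 x 56 mm.
- phone: Bystander: black phone lying flat, 72 x 148 x 9 mm.
- trial_frame: Bystander: optometrist's trial frame lying flat, about 125 x 135 x 15 mm.
- parts_dish: Bystander: white dish with spare washers and bolts, 85 x 85 x 22 mm.
- driver: Bystander: screwdriver with a red handle, lying flat.
- spare_socket: Bystander: spare steel socket, 26 mm across, 26 mm tall, standing.
Not all that is in view belongs to the job. Several things look just like the practice_eye: the one meant starts farthest to the robot's left.

How it is judged:
On the way, in this order (a step that is already met when the one before it is completed fails the run):
1. the foot is fully home on the bolt, flat on the desk (horizontal distance between foot_slot and bolt_axis below 0.002 m and height (world z) of foot_slot below 0.003 m and angle between practice_eye's own z axis and vertical below 0.04 rad), for 0.2 s.
2. the wrench has clicked (handle broken over clockwise at its hinge) with the foot still home (all of step 1 and value of joint click_handle above 0.06 rad), for 0.04 s.
At the end, for the whole second after the job is handed in: The foot is home on the bolt (slot point within 2 mm of the bolt's axis), flat on the desk (3 mm, tilt under 0.04 rad) and still; the wrench is let go, its hinge straight again (under 0.03 rad), its handle more than 20 mm from where it started (all of step 1 and value of joint click_handle below 0.03 rad and distance of handle_grip from where it was at the start of the episode above 0.02 m and velocity of joint click_handle below 0.05 rad/s and linear speed of practice_eye below 0.01 m/s); the robot touches nothing.
It fails at once if the handle is dragged on past the click to its end stop (hinge beyond 0.19 rad: over-torqued) (value of joint click_handle above 0.19 rad).
It fails at once if the foot is rammed against the bolt shank with more than 30 N (contact force between practice_eye and stud above 30 N).
It fails at once if the practice eye tips by more than 0.35 rad (angle between practice_eye's own z axis and vertical above 0.35 rad).
It fails at once if a bystander is moved by more than 30 mm (distance of any of stamp, phone, trial_frame, parts_dish, driver, spare_socket from where it was at the start of the episode above 0.03 m).
It also fails if it takes over 56 s, if anything falls off the work surface, if the arm or the gripper's body presses on something with over 40 N, if the wrist force passes 120 N, or if a joint passes its speed limit or range.

## Working session

There is one attempt and no reset: what is moved stays moved. The work goes in short steps, Python scripts to look and compute and a shell command to move; the robot and the scene stay as the last step left them, time stands still between calls to the robot, and variables do not carry over. Pictures are saved under pics/ and viewed, and the job is handed in when it is done.

```bash
mkdir -p pics; cat > h.py <<'E'
import numpy as np, cv2
from plant import manip
def cam(n):
    c=manip.camera_model(n); R,_=cv2.Rodrigues(np.array(c["rvec"],float)); return c,R,np.array(c["tvec"],float).ravel()
def ray(n,u,v):
    c,R,t=cam(n); d=np.array([(u-c["cx"])/c["fx"],(v-c["cy"])/c["fy"]]); p=d.copy()
    for _ in range(30): p=d/(1+c["k1"]*(p@p))
    return -R.T@t, R.T@np.array([p[0],p[1],1.])
def onz(n,u,v,z):
    o,d=ray(n,u,v); return o+d*(z-o[2])/d[2]
def proj(n,X):
    c,R,t=cam(n); q=R@np.array(X,float)+t; p=q[:2]/q[2]; p=p*(1+c["k1"]*(p@p)); return np.array([p[0]*c["fx"]+c["cx"],p[1]*c["fy"]+c["cy"]])
E
python3 - <<'E'
from h import *
for n in("scene","top"):
    f=manip.grab_frame(n); cv2.imwrite(f"pics/{n}0.png",f)
    c,R,t=cam(n); print(n,c["fx"],c["k1"],-R.T@t,R[2])
print(manip.state(), manip.grasp_offset)
E
```

```text
scene 376.0203362857628 -0.08805742834560203 [ 1.21113442 -0.44705578  0.72054317] [-0.64197659  0.42095479 -0.64083002]
top 354.357767247988 -0.002727780830241542 [ 0.47092585 -0.03791979  0.98125623] [ 0.10613546  0.01182839 -0.99428132]
{'time': 0.1, 'joint_pos': array([ 1.04499959e+00,  5.33433989e-02,  1.61416421e+00, -4.30193086e-06,
        1.47601524e+00, -1.19026880e-01]), 'joint_vel': array([-0.00099541, -0.00036458, -0.00373637, -0.00054306, -0.00202438,
       -0.00099556]), 'joint_efforts': array([ 3.23730028e-04, -3.94905317e+01, -3.71362352e+01, -1.24669732e-04,
        3.98000659e-03, -4.16341709e-05]), 'tool_pos': array([0.24700532, 0.57349753, 0.23014889]), 'tool_rot': array([-0.6918842 ,  0.69317969, -0.14304   ,  0.14261041]), 'contact_force': array([ 0.3551258 , -0.21965241,  0.29647688]), 'ft_torque': array([-0.02162087, -0.02857956, -0.02815969]), 'gripper_width': 1.0002877433966961} -0.0187
```

View pics/scene0.png

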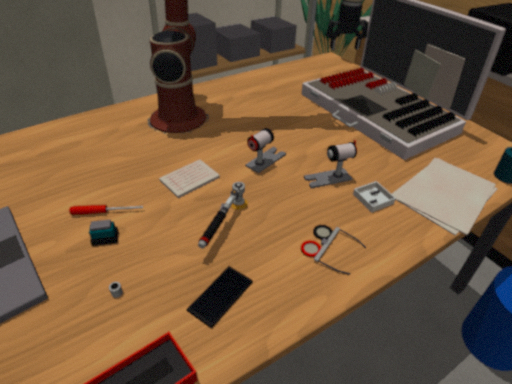

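View pics/top0.png

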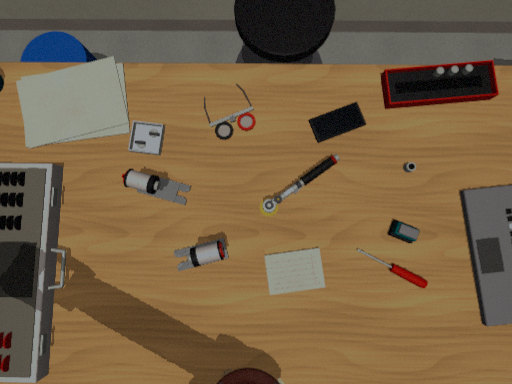

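```bash
python3 - <<'E'
from h import *
for p in [(0,0,0),(0.247,0.574,0.231),(.5,.5,0)]: print(p,proj("top",p),proj("scene",p))
for nm,u,v,z in [("eyeA tube",143,182,.095),("eyeB tube",207,253,.095),("bolt",269,206,.067),("grip",318,173,.055)]: print(nm,onz("top",u,v,z).round(3))
t=cv2.imread("pics/top0.png")
cv2.imwrite("pics/c1.png",cv2.resize(t[150:290,100:350],None,fx=3.2,fy=3.2,interpolation=cv2.INTER_CUBIC))
s=cv2.imread("pics/scene0.png")
cv2.imwrite("pics/c2.png",cv2.resize(s[110:260,180:380],None,fx=4,fy=4,interpolation=cv2.INTER_CUBIC))
E
```

```text
(0, 0, 0) [247.63751773 409.63739658] [178.18484017 117.32856308]
(0.247, 0.574, 0.231) [-33.66322365 334.28250524] [343.91758458  51.7097016 ]
(0.5, 0.5, 0) [ 70.87370085 215.94882475] [367.3355071 142.3771453]
eyeA tube [0.585 0.27  0.095]
eyeB tube [0.41  0.103 0.095]
bolt [ 0.53  -0.05   0.067]
grip [ 0.619 -0.179  0.055]
```

View pics/c1.png

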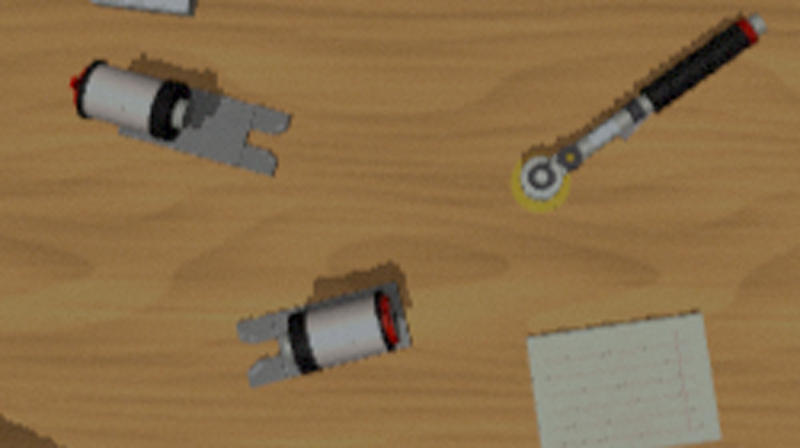

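View pics/c2.png

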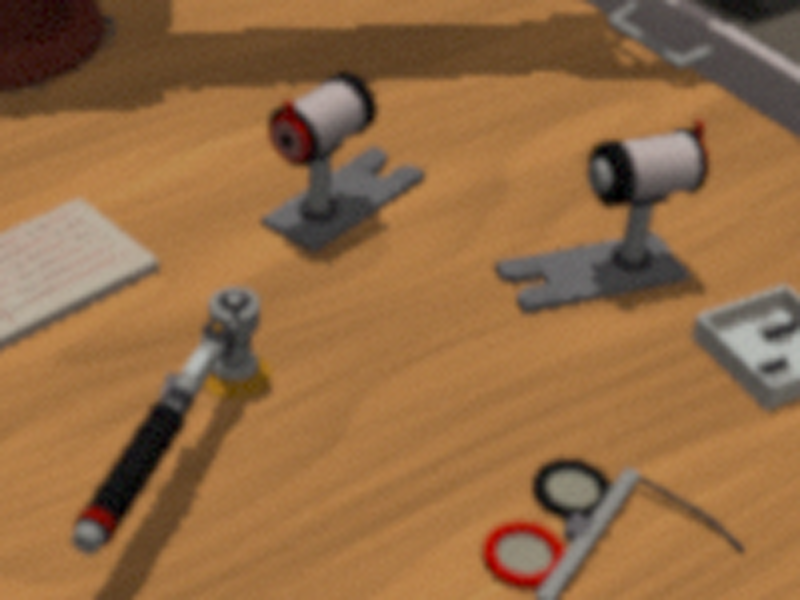

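Top view: the two look-alikes are A at tube (143,182), y≈0.27, and B at (207,253), y≈0.10. A fits because it is farthest to the robot's left (+y). The enlarged crop confirms A's slot mouth faces the bolt, at (269,206). Now I'll measure more precisely.

```bash
python3 - <<'E'
from h import *
t=cv2.imread("pics/top0.png"); hsv=cv2.cvtColor(t,cv2.COLOR_BGR2HSV)
m=((hsv[...,1]<60)&(hsv[...,2]>75)&(hsv[...,2]<150)).astype(np.uint8)
w=((hsv[...,1]<50)&(hsv[...,2]>=150)).astype(np.uint8)
for nm,mm in(("foot",m),("white",w)):
    n,l,st,ce=cv2.connectedComponentsWithStats(mm[150:290,110:360])
    for i in range(1,n):
        if st[i,4]>40: print(nm,st[i]+[110,150,0,0,0],(ce[i]+[110,150]).round(1), cv2.minAreaRect(np.argwhere(l==i)[:,::-1].astype(np.float32)+[110,150] if 0 else (np.argwhere(l==i)[:,::-1]+[110,150]).astype(np.float32)))
big=cv2.resize(t[160:212,115:200],None,fx=9,fy=9,interpolation=cv2.INTER_CUBIC); cv2.imwrite("pics/A.png",big)
big=cv2.resize(t[150:220,255:345],None,fx=8,fy=8,interpolation=cv2.INTER_CUBIC); cv2.imwrite("pics/W.png",big)
s=cv2.imread("pics/scene0.png")
cv2.imwrite("pics/sA.png",cv2.resize(s[130:195,295:365],None,fx=9,fy=9,interpolation=cv2.INTER_CUBIC))
cv2.imwrite("pics/sW.png",cv2.resize(s[175:250,190:260],None,fx=8,fy=8,interpolation=cv2.INTER_CUBIC))
E
```

```text
foot [129 150  30   5  61] [144.7 151.6] ((143.5, 152.0), (4.0, 29.0), 90.0)
foot [126 170  65  35 769] [159.6 187.8] ((156.84254455566406, 186.50828552246094), (63.65675354003906, 20.07763671875), 15.422160148620605)
foot [280 180  24  20 132] [291.6 189.5] ((292.1283874511719, 189.979736328125), (8.253582000732422, 26.969451904296875), 54.462318420410156)
foot [263 198  14  14 107] [269.1 204.4] ((269.5, 204.5), (13.0, 13.0), 90.0)
foot [196 243  25  22 260] [207.4 253.3] ((207.00003051757812, 253.50003051757812), (17.947635650634766, 23.040882110595703), 75.96376037597656)
foot [174 246  21  25 249] [184.  258.1] ((185.98033142089844, 257.9164123535156), (20.785320281982422, 21.071619033813477), 76.75948333740234)
foot [265 248  55   8  67] [293.2 251.5] ((291.9708251953125, 251.53306579589844), (4.304101943969727, 54.26911544799805), 86.42366790771484)
foot [273 253  47  37 422] [298.6 277.3] ((295.05096435546875, 274.0732727050781), (31.997661590576172, 47.911842346191406), 73.61045837402344)
white [127 175  20  11 110] [136.1 180. ] ((136.38853454589844, 179.9737548828125), (19.64012336730957, 6.298581600189209), 13.240520477294922)
white [197 248  21  12 141] [207.1 253.8] ((207.0294189453125, 254.11764526367188), (8.00367546081543, 20.858062744140625), 75.96376037597656)
white [ 265  249   60   41 1406] [294.2 268.6] ((294.30999755859375, 271.1700134277344), (38.32518768310547, 54.87148666381836), 81.8698959350586)
```

View pics/A.png

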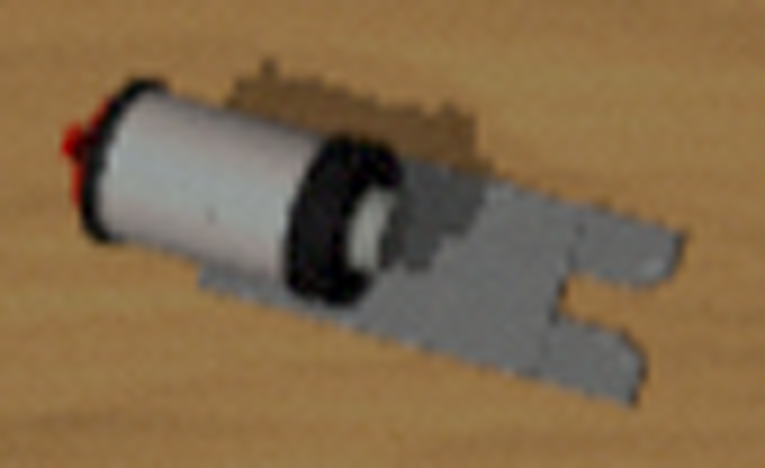

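View pics/W.png

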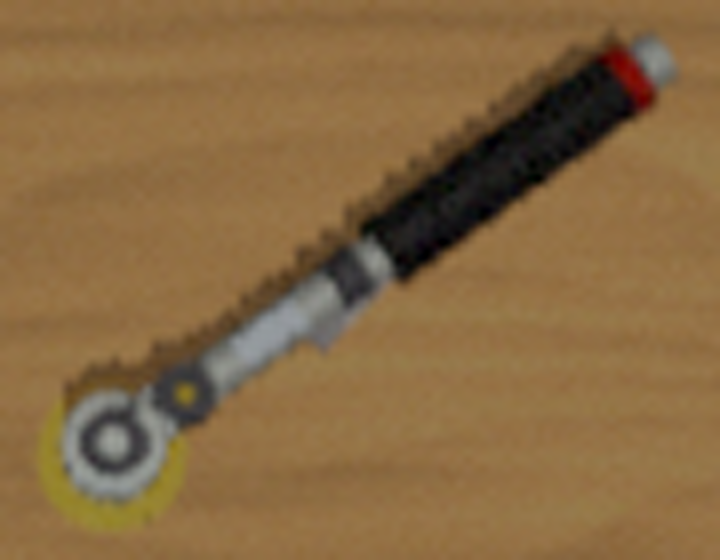

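View pics/sA.png

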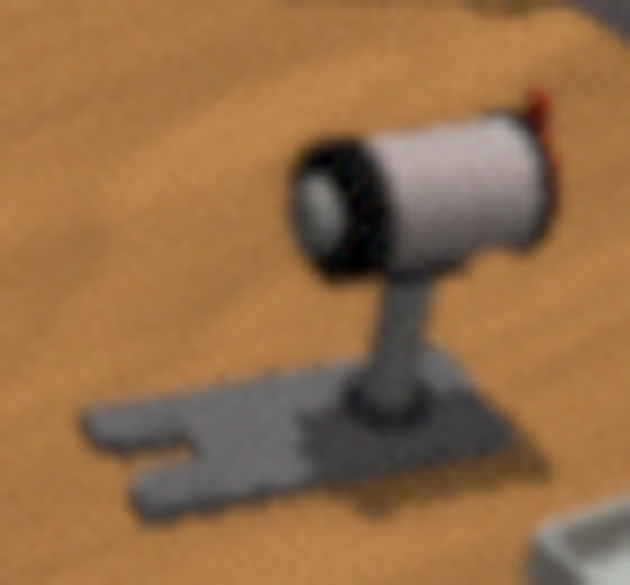

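View pics/sW.png

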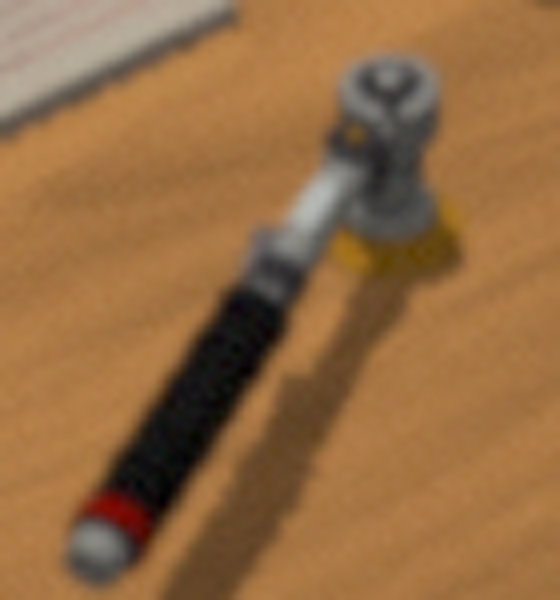

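```bash
python3 - <<'E'
from h import *
def T(x,y,z): return onz("top",115+(x+.5)/9-.5,160+(y+.5)/9-.5,z)
def S(x,y,z): return onz("scene",295+(x+.5)/9-.5,130+(y+.5)/9-.5,z)
def W(x,y,z): return onz("top",255+(x+.5)/8-.5,150+(y+.5)/8-.5,z)
def SW(x,y,z): return onz("scene",190+(x+.5)/8-.5,175+(y+.5)/8-.5,z)
pr=lambda n,p: print(n,p.round(4))
a,b=T(480,182,.008),T(680,232,.008); print("upper edge ang",np.degrees(np.arctan2(*(b-a)[1::-1])))
c,d=T(200,285,.006),T(630,402,.008); print("lower",np.degrees(np.arctan2(*(d-c)[1::-1])))
m=(b+d)/2; pr("mouth mid(top)",m); e=T(562,298,.008); pr("slot end top",e)
e2=S(190,440,.008); pr("slot end scene",e2)
pr("mouth mid scene",(S(83,415,.008)+S(135,510,.008))/2)
l,r=T(112,160,.095),T(342,218,.095); pr("tube L",l);pr("tube R",r);print("tube ang",np.degrees(np.arctan2(*(r-l)[1::-1])))
pr("post base scene",S(388,410,.01))
pr("bolt top",W(113,442,.067));pr("bolt scene",SW(388,84,.067)); pr("ferrule top",W(111,455,0))
pr("grip ends",W(382,258,.055));pr("",W(632,75,.055)); pr("sc",SW(265,295,.055)); pr("sc",SW(125,510,.055))
E
```

```text
upper edge ang -103.41019878164482
lower -104.46793837357096
mouth mid(top) [0.5621 0.1754 0.008 ]
slot end top [0.5676 0.2043 0.008 ]
slot end scene [0.5696 0.2025 0.008 ]
mouth mid scene [0.5643 0.1714 0.008 ]
tube L [0.5966 0.3113 0.095 ]
tube R [0.5808 0.2455 0.095 ]
tube ang -103.47819867200216
post base scene [0.5941 0.2699 0.01  ]
bolt top [ 0.5328 -0.0491  0.067 ]
bolt scene [ 0.5353 -0.0511  0.067 ]
ferrule top [ 0.5328 -0.0492  0.    ]
grip ends [ 0.5953 -0.1371  0.055 ]
 [ 0.6573 -0.2199  0.055 ]
sc [ 0.5927 -0.1309  0.055 ]
sc [ 0.6514 -0.2106  0.055 ]
```

```bash
python3 - <<'E'
from h import *
from scipy.spatial.transform import Rotation as Ro
s=manip.state();q=s["tool_rot"];R=Ro.from_quat([q[1],q[2],q[3],q[0]]).as_matrix();print(R.round(3))
yaw=np.degrees(np.arctan2(R[1,2],R[0,2]));print("jaw yaw",yaw,"want",-13.7)
u=np.array([np.cos(np.radians(-103.7)),np.sin(np.radians(-103.7))])
fs=np.array([.5672,.1976]);g=fs-.078*u;print("grip",g, "delta",(np.r_[g,.19]-s["tool_pos"])/.05, "turn units",(-13.7-yaw)/6)
E
```

```text
[[ 0.918 -0.001  0.396]
 [-0.396 -0.002  0.918]
 [-0.    -1.    -0.002]]
jaw yaw 66.69383989373506 want -13.7
grip [0.58567338 0.27338083] delta [ 6.77336102 -6.00233396 -0.80297777] turn units -13.398973315622511
```

```bash
python3 -m jog '{"offset":[[0.564,-0.5,0],[0.564,-0.5,0],[0.564,-0.5,0],[0.564,-0.5,0],[0.564,-0.5,0],[0.564,-0.5,0],[0.564,-0.5,0],[0.564,-0.5,0],[0.564,-0.5,0],[0.564,-0.5,0],[0.564,-0.5,0],[0.564,-0.5,0]],"angular":[[0,0,-1],[0,0,-1],[0,0,-1],[0,0,-1],[0,0,-1],[0,0,-1],[0,0,-1],[0,0,-1],[0,0,-1],[0,0,-1],[0,0,-1],[0,0,-1]],"jaw":[85,85,85,85,85,85,85,85,85,85,85,85]}'
python3 -m jog '{"offset":[[0,0,0],[0,0,0],[0,0,0]],"angular":[[0,0,-0.7],[0,0,-0.7],[0,0,0]],"jaw":[85,85,85]}'
cat >> h.py <<'E'
from scipy.spatial.transform import Rotation as Ro
def st():
    s=manip.state();q=s["tool_rot"];R=Ro.from_quat([q[1],q[2],q[3],q[0]]).as_matrix()
    print("t",round(s["time"],2),"pos",s["tool_pos"].round(4),"yaw",np.degrees(np.arctan2(R[1,2],R[0,2])).round(2),"down",R[:,1].round(3),"F",np.round(s["contact_force"],2),"M",np.round(s["ft_torque"],2),"w",round(s["gripper_width"]*85.4,1))
    return s
E
python3 -c "
from h import *
s=st();print(s['joint_pos'].round(3))
print((np.array([.5857,.2734,.072])-s['tool_pos'])/.05)"
```

```text
time: 1.3
tool_pos: [0.5864, 0.2727, 0.2306]
tool_rot: [0.475, -0.475, 0.524, -0.523]
contact_force: [-0.0, -0.4, 0.1]
gripper_width: 0.994
time: 1.6
tool_pos: [0.5856, 0.2735, 0.2305]
tool_rot: [0.436, -0.437, 0.556, -0.556]
contact_force: [0.2, 0.1, -1.0]
gripper_width: 0.996
t 1.6 pos [0.5856 0.2735 0.2305] yaw -13.74 down [-0.001 -0.    -1.   ] F [ 0.22  0.14 -1.01] M [-0.05 -0.    0.04] w 85.1
[0.322 0.104 1.56  0.    1.479 0.562]
[ 1.54796653e-03 -1.55922506e-03 -3.16952391e+00]
```

```bash
python3 -m jog '{"offset":[[0,0,-0.6],[0,0,-0.6],[0,0,-0.6],[0,0,-0.5],[0,0,-0.4],[0,0,-0.3],[0,0,-0.17],[0,0,0]],"angular":[[0,0,0],[0,0,0],[0,0,0],[0,0,0],[0,0,0],[0,0,0],[0,0,0],[0,0,0]],"jaw":[85,85,85,85,85,85,85,85]}'
python3 - <<'E'
from h import *
st()
for n in("scene","top"):
    cv2.imwrite(f"pics/{n}1.png",manip.grab_frame(n))
t=cv2.imread("pics/top1.png");s=cv2.imread("pics/scene1.png")
a=cv2.resize(t[130:230,90:220],(520,400),interpolation=cv2.INTER_CUBIC);b=cv2.resize(s[90:200,270:380],(400,400)) ;b=b[:,:280]
cv2.imwrite("pics/g1.png",np.hstack([a,b]))
E
```

```text
time: 2.4
tool_pos: [0.5848, 0.2739, 0.0715]
tool_rot: [0.436, -0.438, 0.556, -0.556]
contact_force: [-0.1, -0.5, -0.1]
gripper_width: 0.997
t 2.4 pos [0.5848 0.2739 0.0715] yaw -13.67 down [-0.002 -0.001 -1.   ] F [-0.07 -0.53 -0.1 ] M [-0.03 -0.04 -0.01] w 85.1
```

View pics/g1.png

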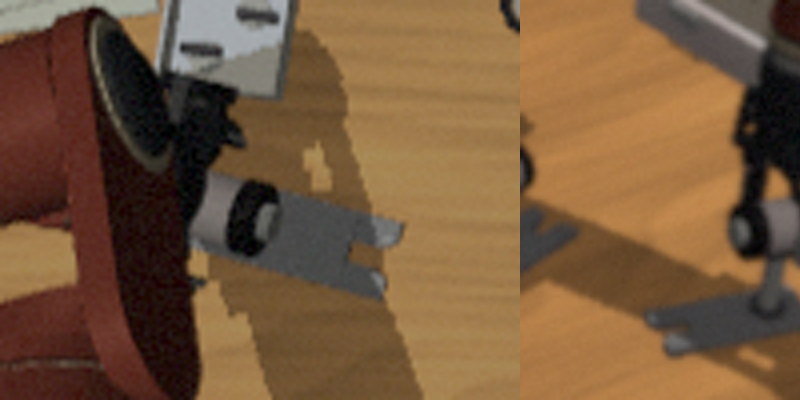

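The open fingers straddle tube A, with the tube at about (225,210) in the left crop, and the dish is well below the fingertips. Closing.

```bash
python3 -m jog '{"offset":[[0,0,0],[0,0,0],[0,0,0],[0,0,0],[0,0,0],[0,0,0],[0,0,0],[0,0,0]],"angular":[[0,0,0],[0,0,0],[0,0,0],[0,0,0],[0,0,0],[0,0,0],[0,0,0],[0,0,0]],"jaw":[60,44,38,38,38,38,38,38]}'
python3 - <<'E'
from h import *
st()
for n in("scene","top"):
    cv2.imwrite(f"pics/{n}2.png",manip.grab_frame(n))
t=cv2.imread("pics/top2.png");s=cv2.imread("pics/scene2.png")
cv2.imwrite("pics/A2.png",cv2.resize(t[160:212,115:200],None,fx=9,fy=9,interpolation=cv2.INTER_CUBIC))
cv2.imwrite("pics/sA2.png",cv2.resize(s[130:195,295:365],None,fx=9,fy=9,interpolation=cv2.INTER_CUBIC))
E
```

```text
time: 3.3
tool_pos: [0.5867, 0.2742, 0.0742]
tool_rot: [-0.438, 0.436, -0.556, 0.556]
contact_force: [1.1, -0.4, 4.9]
gripper_width: 0.501
t 3.3 pos [0.5867 0.2742 0.0742] yaw -13.71 down [ 0.002  0.001 -1.   ] F [ 1.14 -0.38  4.92] M [-0.02 -0.01 -0.04] w 42.8
```

View pics/A2.png

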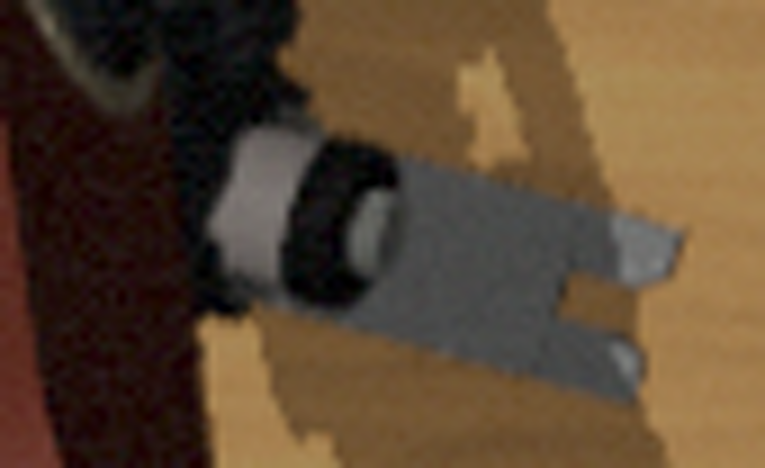

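View pics/sA2.png

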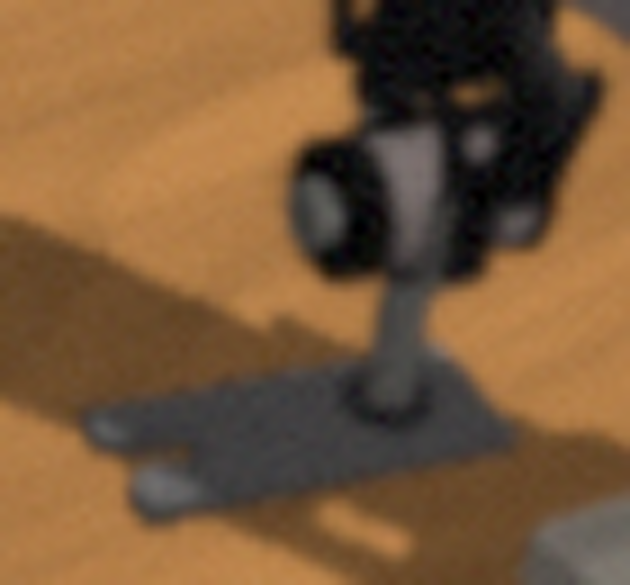

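The eye is gripped and has not moved: the slot end is still at crop (562,298), flat on the desk. Sliding it on the desk until the mouth is about 20 mm short of the bolt.

```bash
python3 -m jog '{"offset":[[-0.02,-0.15,0],[-0.03,-0.25,0],[-0.04,-0.36,0],[-0.045,-0.41,0],[-0.045,-0.41,0],[-0.045,-0.41,0],[-0.045,-0.41,0],[-0.045,-0.41,0],[-0.045,-0.41,0],[-0.045,-0.41,0],[-0.04,-0.3,0],[-0.02,-0.15,0]],"angular":[[0,0,0],[0,0,0],[0,0,0],[0,0,0],[0,0,0],[0,0,0],[0,0,0],[0,0,0],[0,0,0],[0,0,0],[0,0,0],[0,0,0]],"jaw":[38,38,38,38,38,38,38,38,38,38,38,38]}'
python3 -m jog '{"offset":[[0,0,0],[0,0,0]],"angular":[[0,0,0],[0,0,0]],"jaw":[38,38]}'
python3 - <<'E'
from h import *
st()
for n in("scene","top"):
    cv2.imwrite(f"pics/{n}3.png",manip.grab_frame(n))
t=cv2.imread("pics/top3.png");s=cv2.imread("pics/scene3.png")
cv2.imwrite("pics/A3.png",cv2.resize(t[175:245,200:290],None,fx=8,fy=8,interpolation=cv2.INTER_CUBIC))
cv2.imwrite("pics/sA3.png",cv2.resize(s[140:220,210:300],None,fx=7,fy=7,interpolation=cv2.INTER_CUBIC))
E
```

```text
time: 4.6
tool_pos: [0.5632, 0.0707, 0.0741]
tool_rot: [0.438, -0.435, 0.557, -0.556]
contact_force: [1.1, 6.8, 5.9]
gripper_width: 0.495
time: 4.8
tool_pos: [0.5631, 0.0698, 0.0741]
tool_rot: [-0.437, 0.436, -0.556, 0.557]
contact_force: [-0.4, 0.1, 6.5]
gripper_width: 0.497
t 4.8 pos [0.5631 0.0698 0.0741] yaw -13.77 down [ 0.001  0.001 -1.   ] F [-0.4   0.05  6.53] M [ 0.09  0.27 -0.28] w 42.4
```

View pics/A3.png

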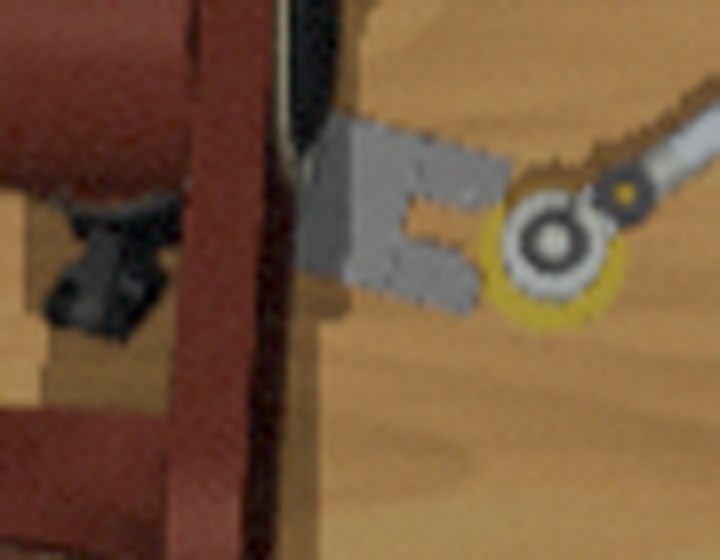

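View pics/sA3.png

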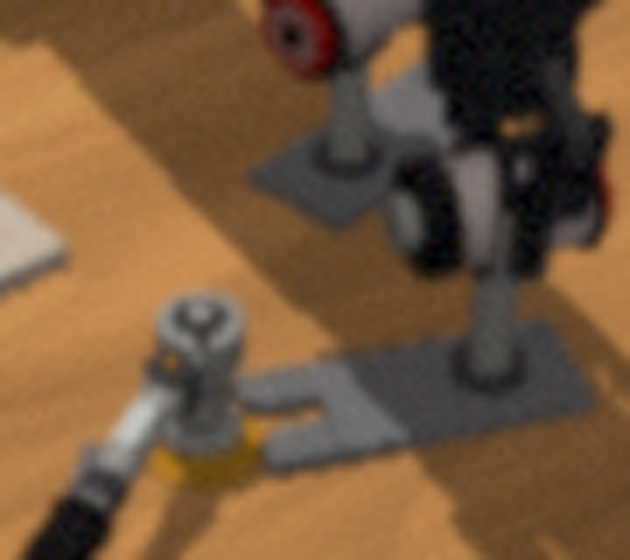

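```bash
python3 - <<'E'
from h import *
T=lambda x,y,z: onz("top",200+(x+.5)/8-.5,175+(y+.5)/8-.5,z)[:2]
b,d=T(512,160,.008),T(474,312,.008);e=T(406,221,.008)
l=T(350,115,.008),T(512,160,.008); m=T(345,280,.008),T(474,312,.008)
for p,q in(l,m):print(np.degrees(np.arctan2(*(q-p)[::-1])))
u=np.array([np.cos(np.radians(-103.7)),np.sin(np.radians(-103.7))]);n=np.array([-u[1],u[0]])
S=lambda x,y,z: onz("scene",210+(x+.5)/7-.5,140+(y+.5)/7-.5,z)[:2]
for nm,B in(("top",T(552,241,.067)),("sc",S(200,316,.067))):
  print(nm,B,[(round((B-p)@u*1e3,1),round((B-p)@n*1e3,1)) for p in ((b+d)/2,e,S(325,408,.008))])
E
```

```text
-104.95829513407764
-103.24532464268165
top [ 0.53310501 -0.04874602] [(np.float64(20.4), np.float64(-0.8)), (np.float64(50.6), np.float64(1.7)), (np.float64(50.5), np.float64(-4.6))]
sc [ 0.53411109 -0.05019503] [(np.float64(21.5), np.float64(0.5)), (np.float64(51.8), np.float64(3.0)), (np.float64(51.6), np.float64(-3.3))]
```

Slot and bolt line up to about ±2 mm across, with about 45 mm left to go. Inserting in stages while watching the force.

```bash
python3 -m jog '{"offset":[[-0.024,-0.097,0],[-0.024,-0.097,0],[-0.024,-0.097,0],[-0.024,-0.097,0],[-0.012,-0.049,0],[0,0,0]],"angular":[[0,0,0],[0,0,0],[0,0,0],[0,0,0],[0,0,0],[0,0,0]],"jaw":[38,38,38,38,38,38]}'
python3 -c "
from h import *
st()"
python3 -m jog '{"offset":[[-0.01,-0.039,0],[-0.01,-0.039,0],[-0.01,-0.039,0],[-0.01,-0.039,0],[0,0,0]],"angular":[[0,0,0],[0,0,0],[0,0,0],[0,0,0],[0,0,0]],"jaw":[38,38,38,38,38]}'
python3 -c "
from h import *
st()"
```

```text
time: 5.5
tool_pos: [0.5581, 0.0493, 0.0741]
tool_rot: [0.438, -0.435, 0.557, -0.556]
contact_force: [1.5, 5.3, 5.8]
gripper_width: 0.499
t 5.5 pos [0.5581 0.0493 0.0741] yaw -13.75 down [ 0.003  0.003 -1.   ] F [1.45 5.28 5.79] M [ 0.79 -0.02 -0.11] w 42.7
time: 6.0
tool_pos: [0.5561, 0.0418, 0.0741]
tool_rot: [0.438, -0.435, 0.557, -0.556]
contact_force: [2.1, 5.7, 5.8]
gripper_width: 0.497
t 6.0 pos [0.5561 0.0418 0.0741] yaw -13.74 down [ 0.003  0.004 -1.   ] F [2.14 5.66 5.81] M [ 0.91 -0.09  0.  ] w 42.4
```

```bash
python3 -m jog '{"offset":[[-0.01,-0.039,0],[-0.01,-0.039,0],[-0.01,-0.039,0],[-0.01,-0.039,0],[-0.01,-0.039,0],[0,0,0]],"angular":[[0,0,0],[0,0,0],[0,0,0],[0,0,0],[0,0,0],[0,0,0]],"jaw":[38,38,38,38,38,38]}'
python3 - <<'E'
from h import *
st()
for n in("scene","top"):
    cv2.imwrite(f"pics/{n}4.png",manip.grab_frame(n))
t=cv2.imread("pics/top4.png");s=cv2.imread("pics/scene4.png")
a=cv2.resize(t[180:230,230:290],(480,400),interpolation=cv2.INTER_CUBIC)
b=cv2.resize(s[170:220,220:260],(320,400),interpolation=cv2.INTER_CUBIC)
cv2.imwrite("pics/A4.png",np.hstack([a,b]))
E
```

```text
time: 6.6
tool_pos: [0.5537, 0.0321, 0.0742]
tool_rot: [0.438, -0.435, 0.557, -0.556]
contact_force: [1.7, 5.8, 6.5]
gripper_width: 0.496
t 6.6 pos [0.5537 0.0321 0.0742] yaw -13.74 down [ 0.003  0.004 -1.   ] F [1.69 5.75 6.51] M [ 0.87 -0.05 -0.12] w 42.3
```

View pics/A4.png

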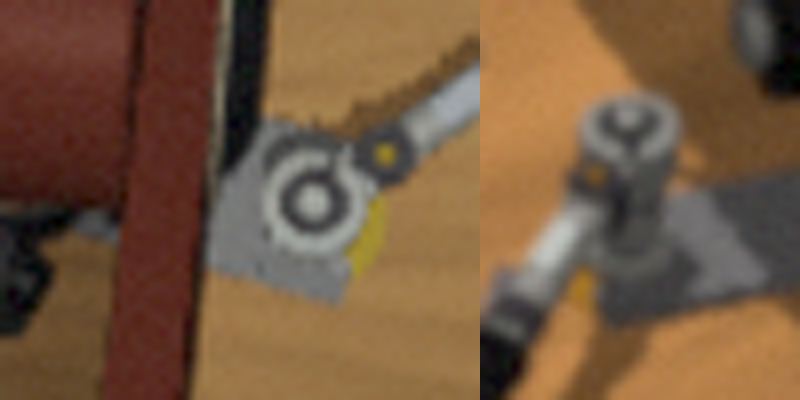

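The foot is under the washer with the shank in the slot. About 6 mm remain; making small pushes until the force rises.

```bash
python3 -m jog '{"offset":[[-0.005,-0.02,0],[-0.005,-0.02,0],[-0.005,-0.02,0],[-0.005,-0.02,0],[0,0,0]],"angular":[[0,0,0],[0,0,0],[0,0,0],[0,0,0],[0,0,0]],"jaw":[38,38,38,38,38]}'; for i in 1; do :; done
python3 -m jog '{"offset":[[-0.005,-0.02,0],[0,0,0]],"angular":[[0,0,0],[0,0,0]],"jaw":[38,38]}'
```

```text
time: 7.2
tool_pos: [0.5527, 0.0282, 0.0741]
tool_rot: [0.438, -0.435, 0.557, -0.556]
contact_force: [1.8, 6.4, 6.1]
gripper_width: 0.498
time: 7.4
tool_pos: [0.5525, 0.0273, 0.0741]
tool_rot: [0.438, -0.435, 0.557, -0.556]
contact_force: [2.7, 6.5, 7.0]
gripper_width: 0.503
```

```bash
python3 -m jog '{"offset":[[-0.005,-0.02,0],[0,0,0]],"angular":[[0,0,0],[0,0,0]],"jaw":[38,38]}'
```

```text
time: 7.6
tool_pos: [0.5522, 0.0263, 0.0742]
tool_rot: [0.438, -0.435, 0.557, -0.556]
contact_force: [2.0, 5.8, 6.3]
gripper_width: 0.497
```

```bash
python3 -m jog '{"offset":[[-0.0025,-0.01,0],[0,0,0]],"angular":[[0,0,0],[0,0,0]],"jaw":[38,38]}';python3 -m jog '{"offset":[[-0.0025,-0.01,0],[0,0,0]],"angular":[[0,0,0],[0,0,0]],"jaw":[38,38]}'
```

```text
time: 7.8
tool_pos: [0.5521, 0.0258, 0.0741]
tool_rot: [0.438, -0.435, 0.557, -0.556]
contact_force: [2.4, 7.3, 6.1]
gripper_width: 0.499
time: 8.0
tool_pos: [0.552, 0.0253, 0.0741]
tool_rot: [0.438, -0.435, 0.557, -0.556]
contact_force: [1.7, 6.9, 6.0]
gripper_width: 0.497
```

```bash
python3 -m jog '{"offset":[[-0.0025,-0.01,0],[0,0,0]],"angular":[[0,0,0],[0,0,0]],"jaw":[38,38]}'
```

```text
time: 8.2
tool_pos: [0.5519, 0.0251, 0.0742]
tool_rot: [0.438, -0.435, 0.557, -0.556]
contact_force: [2.0, 8.4, 6.1]
gripper_width: 0.497
```

```bash
python3 -m jog '{"offset":[[-0.0025,-0.01,0],[0,0,0]],"angular":[[0,0,0],[0,0,0]],"jaw":[38,38]}'
```

```text
time: 8.4
tool_pos: [0.5519, 0.025, 0.0743]
tool_rot: [0.439, -0.434, 0.557, -0.556]
contact_force: [2.5, 9.2, 5.3]
gripper_width: 0.496
```

```bash
python3 -m jog '{"offset":[[-0.0025,-0.01,0],[-0.0025,-0.01,0],[0,0,0]],"angular":[[0,0,0],[0,0,0],[0,0,0]],"jaw":[38,38,38]}'
```

```text
time: 8.7
tool_pos: [0.5519, 0.0246, 0.0746]
tool_rot: [0.439, -0.434, 0.557, -0.555]
contact_force: [3.0, 11.1, 6.7]
gripper_width: 0.497
```

The foot is against the shank: motion has stalled and the force has risen to 11 N. I'll ease the preload and check that it is flat.

```bash
python3 -m jog '{"offset":[[0.0025,0.01,0],[0.0025,0.01,0],[0,0,0]],"angular":[[0,0,0],[0,0,0],[0,0,0]],"jaw":[38,38,38]}'
python3 - <<'E'
from h import *
st()
for n in("scene","top"):
    cv2.imwrite(f"pics/{n}5.png",manip.grab_frame(n))
t=cv2.imread("pics/top5.png");s=cv2.imread("pics/scene5.png")
a=cv2.resize(t[180:230,230:280],(400,400),interpolation=cv2.INTER_CUBIC)
b=cv2.resize(s[150:220,220:290],(400,400),interpolation=cv2.INTER_CUBIC)
cv2.imwrite("pics/A5.png",np.hstack([a,b]))
E
```

```text
time: 9.0
tool_pos: [0.5519, 0.025, 0.0742]
tool_rot: [0.439, -0.435, 0.557, -0.556]
contact_force: [2.7, 8.9, 5.4]
gripper_width: 0.499
t 9.0 pos [0.5519 0.025  0.0742] yaw -13.73 down [ 0.004  0.005 -1.   ] F [2.74 8.93 5.39] M [ 1.35 -0.24 -0.18] w 42.6
```

View pics/A5.png

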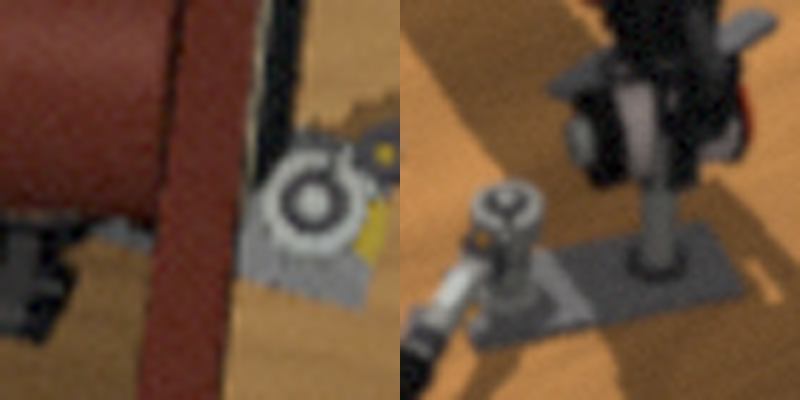

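```bash
python3 -m jog '{"offset":[[0.0025,0.01,0],[0.0025,0.01,0],[0,0,0],[0,0,0],[0,0,0],[0,0,0],[0,0,0],[0,0,0]],"angular":[[0,0,0],[0,0,0],[0,0,0],[0,0,0],[0,0,0],[0,0,0],[0,0,0],[0,0,0]],"jaw":[38,38,38,50,65,85,85,85]}'
python3 -m jog '{"offset":[[0,0,0.2],[0,0,0.5],[0,0,0.8],[0,0,0.8],[0,0,0.2],[0,0,0]],"angular":[[0,0,0],[0,0,0],[0,0,0],[0,0,0],[0,0,0],[0,0,0]],"jaw":[85,85,85,85,85,85]}'
python3 - <<'E'
from h import *
st()
for n in("scene","top"):
    cv2.imwrite(f"pics/{n}6.png",manip.grab_frame(n))
t=cv2.imread("pics/top6.png");s=cv2.imread("pics/scene6.png")
a=cv2.resize(t[160:240,220:300],(400,400),interpolation=cv2.INTER_CUBIC)
b=cv2.resize(s[150:220,220:290],(400,400),interpolation=cv2.INTER_CUBIC)
cv2.imwrite("pics/A6.png",np.hstack([a,b]))
E
```

```text
time: 9.9
tool_pos: [0.5505, 0.0234, 0.0725]
tool_rot: [0.437, -0.437, 0.556, -0.556]
contact_force: [0.4, -1.0, 0.6]
gripper_width: 0.993
time: 10.5
tool_pos: [0.5524, 0.0234, 0.2013]
tool_rot: [-0.438, 0.435, -0.555, 0.558]
contact_force: [-0.7, 0.3, -0.8]
gripper_width: 0.995
t 10.5 pos [0.5524 0.0234 0.2013] yaw -13.71 down [ 0.006 -0.001 -1.   ] F [-0.74  0.34 -0.79] M [ 0.01 -0.02  0.  ] w 85.0
```

View pics/A6.png

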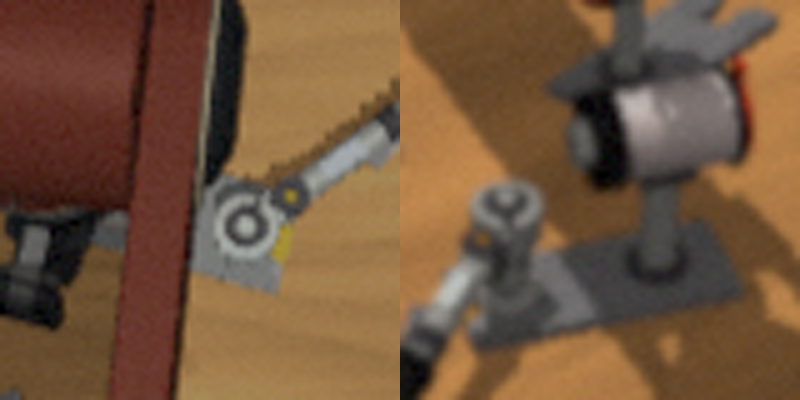

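The eye stands flat and home after release. Next I'll go to the counter-clockwise side of the wrench grip with the fingers shut and the jaw axis along the handle.

```bash
python3 -m jog '{"offset":[[0.315,-0.535,0],[0.315,-0.535,0],[0.315,-0.535,0],[0.315,-0.535,0],[0.315,-0.535,0],[0.315,-0.535,0],[0.315,-0.535,0],[0,0,0],[0,0,0]],"angular":[[0,0,-0.96],[0,0,-0.96],[0,0,-0.96],[0,0,-0.96],[0,0,-0.96],[0,0,-0.96],[0,0,-0.96],[0,0,0],[0,0,0]],"jaw":[60,30,0,0,0,0,0,0,0]}'
python3 - <<'E'
from h import *
s=st(); print((np.array([.663,-.164,.038])-s["tool_pos"])/.05)
for n in("scene","top"):
    cv2.imwrite(f"pics/{n}7.png",manip.grab_frame(n))
t=cv2.imread("pics/top7.png");s=cv2.imread("pics/scene7.png")
cv2.imwrite("pics/A7.png",np.hstack([t[60:260,180:380],s[130:330,130:330]]).repeat(2,0).repeat(2,1))
E
```

```text
time: 11.5
tool_pos: [0.6598, -0.1635, 0.1948]
tool_rot: [0.217, -0.22, 0.674, -0.671]
contact_force: [0.0, 0.5, 0.2]
gripper_width: 0.001
t 11.5 pos [ 0.6598 -0.1635  0.1948] yaw -54.03 down [-0.005  0.002 -1.   ] F [0.01 0.53 0.18] M [ 0.03  0.01 -0.03] w 0.1
[ 0.06346207 -0.00917696 -3.13517632]
```

View pics/A7.png

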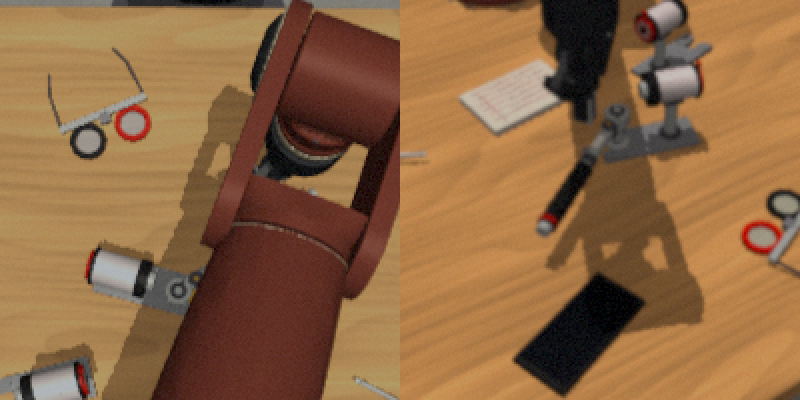

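```bash
python3 -m jog '{"offset":[[0.06,0,-0.5],[0,0,-0.6],[0,0,-0.6],[0,0,-0.5],[0,0,-0.4],[0,0,-0.3],[0,0,-0.2],[0,0,0],[0,0,0]],"angular":[[0,0,0],[0,0,0],[0,0,0],[0,0,0],[0,0,0],[0,0,0],[0,0,0],[0,0,0],[0,0,0]],"jaw":[0,0,0,0,0,0,0,0,0]}'
python3 - <<'E'
from h import *
s=st()
for n in("scene",):
    cv2.imwrite(f"pics/{n}8.png",manip.grab_frame(n))
s=cv2.imread("pics/scene8.png")
cv2.imwrite("pics/A8.png",cv2.resize(s[150:270,170:290],(600,600),interpolation=cv2.INTER_CUBIC))
E
```

```text
time: 12.5
tool_pos: [0.6646, -0.1637, 0.0437]
tool_rot: [-0.219, 0.218, -0.672, 0.673]
contact_force: [0.0, -0.5, 0.4]
gripper_width: 0.0
t 12.5 pos [ 0.6646 -0.1637  0.0437] yaw -54.01 down [ 0.001 -0.    -1.   ] F [ 0.03 -0.54  0.42] M [-0.01  0.01 -0.01] w 0.0
```

View pics/A8.png

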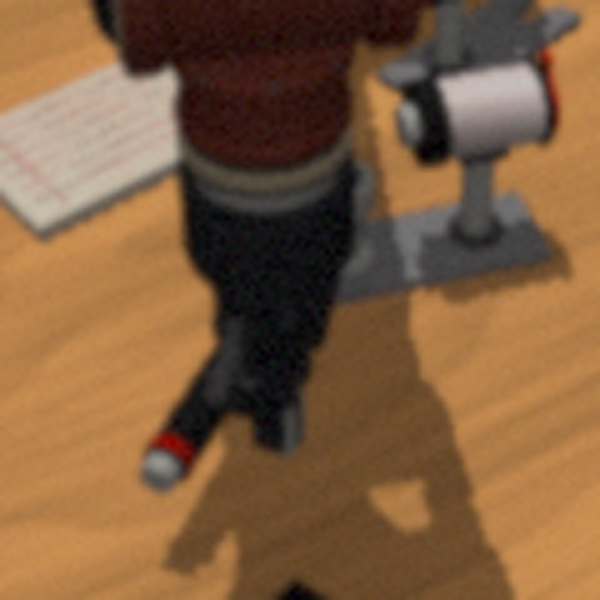

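```bash
python3 -m jog '{"offset":[[-0.065,-0.047,-0.1],[-0.065,-0.047,0],[-0.065,-0.047,0],[0,0,0]],"angular":[[0,0,0],[0,0,0],[0,0,0],[0,0,0]],"jaw":[0,0,0,0]}'
python3 -m jog '{"offset":[[-0.032,-0.0235,0],[0,0,0]],"angular":[[0,0,0],[0,0,0]],"jaw":[0,0]}'
python3 -m jog '{"offset":[[-0.032,-0.0235,0],[0,0,0]],"angular":[[0,0,0],[0,0,0]],"jaw":[0,0]}'
python3 -m jog '{"offset":[[-0.032,-0.0235,0],[0,0,0]],"angular":[[0,0,0],[0,0,0]],"jaw":[0,0]}'
```

```text
time: 12.95
tool_pos: [0.6538, -0.1712, 0.0379]
tool_rot: [-0.218, 0.218, -0.673, 0.673]
contact_force: [-1.5, -0.7, 0.9]
gripper_width: 0.001
time: 13.15
tool_pos: [0.6526, -0.1721, 0.0379]
tool_rot: [-0.218, 0.218, -0.673, 0.673]
contact_force: [-0.9, -0.5, 0.6]
gripper_width: -0.0
time: 13.35
tool_pos: [0.6516, -0.1728, 0.0381]
tool_rot: [0.219, -0.218, 0.673, -0.673]
contact_force: [1.9, 0.9, -0.0]
gripper_width: -0.003
time: 13.55
tool_pos: [0.6511, -0.1732, 0.0383]
tool_rot: [0.22, -0.217, 0.673, -0.672]
contact_force: [7.0, 3.5, -1.3]
gripper_width: -0.0
```

Contact. I'll follow the arc in small steps, watching the force.

```bash
cat >> h.py <<'E'
def wr():
    s=manip.state();p=s["tool_pos"][:2]-np.array([.5337,-.0503]);r=np.hypot(*p)
    a=np.arctan2(p[1],p[0])-np.arcsin(.0225/r); F=s["contact_force"]
    n=np.array([np.sin(a),-np.cos(a)])
    print("t",round(s["time"],2),"handle ang deg",round(np.degrees(a),2),"along",round(np.sqrt(r*r-.0225**2),4),"Ft",round(-F[:2]@n,2),"F",F.round(1),"dir",n.round(3))
E
python3 -c "
from h import *
wr()"
python3 -m jog '{"offset":[[-0.0325,-0.0235,0],[0,0,0]],"angular":[[0,0,0],[0,0,0]],"jaw":[0,0]}'
python3 -c "
from h import *
wr()"
python3 -m jog '{"offset":[[-0.032,-0.0235,0],[0,0,0]],"angular":[[0,0,-0.1],[0,0,0]],"jaw":[0,0]}'
python3 -c "
from h import *
wr()"
```

```text
t 13.55 handle ang deg -53.93 along 0.1685 Ft 7.76 F [ 7.   3.5 -1.3] dir [-0.808 -0.589]
time: 13.75
tool_pos: [0.6504, -0.1738, 0.0385]
tool_rot: [0.221, -0.216, 0.673, -0.672]
contact_force: [9.2, 5.4, -2.6]
gripper_width: -0.001
t 13.75 handle ang deg -54.24 along 0.1684 Ft 10.67 F [ 9.2  5.4 -2.6] dir [-0.811 -0.584]
time: 13.95
tool_pos: [0.6491, -0.1749, 0.0386]
tool_rot: [-0.217, 0.212, -0.674, 0.674]
contact_force: [9.9, 5.6, -2.5]
gripper_width: -0.002
t 13.95 handle ang deg -54.81 along 0.1684 Ft 11.26 F [ 9.9  5.6 -2.5] dir [-0.817 -0.576]
```

```bash
python3 -m jog '{"offset":[[-0.033,-0.023,0],[-0.033,-0.023,0],[0,0,0]],"angular":[[0,0,-0.1],[0,0,-0.1],[0,0,0]],"jaw":[0,0,0]}' >/dev/null
python3 -c "
from h import *
wr()"
python3 -m jog '{"offset":[[-0.0335,-0.022,0],[-0.0335,-0.022,0],[0,0,0]],"angular":[[0,0,-0.1],[0,0,-0.1],[0,0,0]],"jaw":[0,0,0]}' >/dev/null
python3 -c "
from h import *
wr()"
```

```text
t 14.25 handle ang deg -56.15 along 0.1683 Ft 11.17 F [10.4  4.6 -4.1] dir [-0.831 -0.557]
t 14.55 handle ang deg -57.48 along 0.1683 Ft 12.66 F [12.3  4.2 -3.8] dir [-0.843 -0.538]
```

```bash
python3 -m jog '{"offset":[[-0.034,-0.021,0],[-0.034,-0.021,0],[0,0,0]],"angular":[[0,0,-0.12],[0,0,-0.12],[0,0,0]],"jaw":[0,0,0]}' >/dev/null
python3 -c "
from h import *
wr()"
python3 -m jog '{"offset":[[-0.0345,-0.0205,0],[-0.0345,-0.0205,0],[0,0,0]],"angular":[[0,0,-0.12],[0,0,-0.12],[0,0,0]],"jaw":[0,0,0]}' >/dev/null
python3 - <<'E'
from h import *
wr()
for n in("scene","top"):
    cv2.imwrite(f"pics/{n}9.png",manip.grab_frame(n))
t=cv2.imread("pics/top9.png");s=cv2.imread("pics/scene9.png")
cv2.imwrite("pics/A9.png",np.hstack([cv2.resize(t[170:240,240:310],(400,400)),cv2.resize(s[160:240,190:270],(400,400))]))
E
```

```text
t 14.85 handle ang deg -58.82 along 0.1683 Ft 12.06 F [12.4  2.8 -3.9] dir [-0.856 -0.518]
t 15.15 handle ang deg -60.17 along 0.1682 Ft 13.18 F [13.8  2.4 -5.6] dir [-0.867 -0.497]
```

View pics/A9.png

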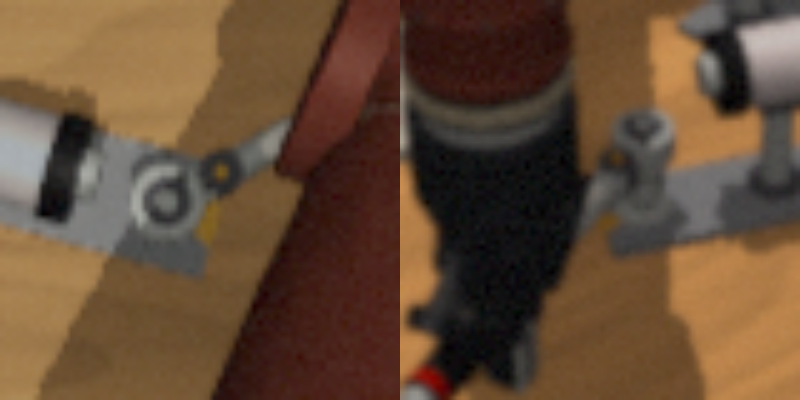

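In the top crop the hinge pin at (220,172) and head at (162,202) have turned about 6–7° clockwise with the handle. It hasn't clicked yet.

```bash
python3 -m jog '{"offset":[[-0.035,-0.0195,0],[-0.035,-0.0195,0],[0,0,0]],"angular":[[0,0,-0.12],[0,0,-0.12],[0,0,0]],"jaw":[0,0,0]}' >/dev/null
python3 -c "
from h import *
wr()"
python3 -m jog '{"offset":[[-0.0355,-0.0185,0],[-0.0355,-0.0185,0],[0,0,0]],"angular":[[0,0,-0.12],[0,0,-0.12],[0,0,0]],"jaw":[0,0,0]}' >/dev/null
python3 -c "
from h import *
wr()"
```

```text
t 15.55 handle ang deg -61.5 along 0.1682 Ft 13.71 F [15.2  0.7 -5.9] dir [-0.879 -0.477]
t 15.85 handle ang deg -62.86 along 0.1682 Ft 14.35 F [16.1  0.1 -6.3] dir [-0.89  -0.456]
```

```bash
python3 -m jog '{"offset":[[-0.036,-0.0175,0],[-0.036,-0.0175,0],[0,0,0]],"angular":[[0,0,-0.12],[0,0,-0.12],[0,0,0]],"jaw":[0,0,0]}' >/dev/null
python3 -c "
from h import *
wr()"
```

```text
t 16.15 handle ang deg -64.19 along 0.168 Ft 13.62 F [16.1 -2.1 -7.2] dir [-0.9   -0.435]
```

```bash
python3 -m jog '{"offset":[[-0.0365,-0.0165,0],[-0.0365,-0.0165,0],[0,0,0]],"angular":[[0,0,-0.12],[0,0,-0.12],[0,0,0]],"jaw":[0,0,0]}' >/dev/null
python3 -c "
from h import *
wr()"
```

```text
t 16.45 handle ang deg -65.52 along 0.1677 Ft 13.75 F [15.8 -1.6 -7.4] dir [-0.91  -0.414]
```

```bash
cat >> h.py <<'E'
def head(tag):
    t=manip.grab_frame("top"); cv2.imwrite(f"pics/top{tag}.png",t)
    a=cv2.resize(t[180:230,245:295],(600,600),interpolation=cv2.INTER_CUBIC); cv2.imwrite(f"pics/H{tag}.png",a)
    hsv=cv2.cvtColor(a,cv2.COLOR_BGR2HSV)
E
python3 -c "
from h import *
head(10)"
```

```text
(no output)
```

View pics/H10.png

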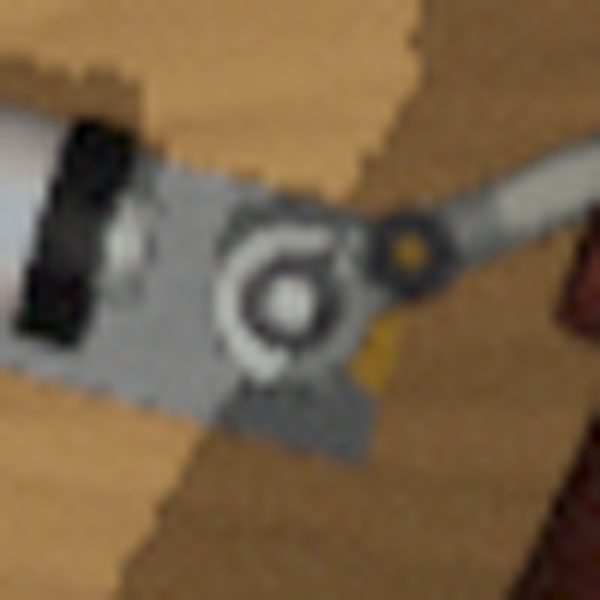

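Head (291,302) and pin (411,252) give about 11.6° of head turn, equal to the handle's, so it is still straight. Continuing.

```bash
python3 -m jog '{"offset":[[-0.037,-0.016,0],[-0.037,-0.016,0],[0,0,0]],"angular":[[0,0,-0.12],[0,0,-0.12],[0,0,0]],"jaw":[0,0,0]}' >/dev/null
python3 -c "
from h import *
wr()"
```

```text
t 16.8 handle ang deg -66.87 along 0.1675 Ft 14.21 F [16.3 -2.1 -7. ] dir [-0.92  -0.393]
```

```bash
python3 -m jog '{"offset":[[-0.037,-0.015,0],[-0.037,-0.015,0],[0,0,0]],"angular":[[0,0,-0.12],[0,0,-0.12],[0,0,0]],"jaw":[0,0,0]}' >/dev/null
python3 -c "
from h import *
wr()"
```

```text
t 17.1 handle ang deg -68.21 along 0.1675 Ft 15.01 F [17.8 -4.1 -8.2] dir [-0.929 -0.371]
```

```bash
python3 -m jog '{"offset":[[-0.0375,-0.014,0],[-0.0375,-0.014,0],[0,0,0]],"angular":[[0,0,-0.12],[0,0,-0.12],[0,0,0]],"jaw":[0,0,0]}' >/dev/null
python3 -c "
from h import *
wr(); head(11)"
```

```text
t 17.4 handle ang deg -69.55 along 0.1671 Ft 15.63 F [17.8 -3.1 -7.1] dir [-0.937 -0.349]
```

View pics/H11.png

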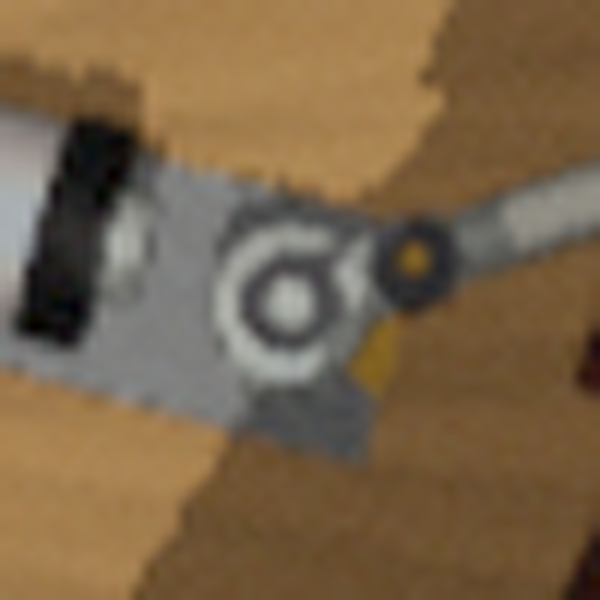

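The pin has moved to (415,260), a head turn of 15.5° against the handle's 15.5°. Still straight.

```bash
python3 -m jog '{"offset":[[-0.038,-0.013,0],[-0.038,-0.013,0],[0,0,0]],"angular":[[0,0,-0.12],[0,0,-0.12],[0,0,0]],"jaw":[0,0,0]}' >/dev/null
python3 -c "
from h import *
wr()"
```

```text
t 17.75 handle ang deg -70.89 along 0.1669 Ft 14.98 F [17.4 -4.5 -7.8] dir [-0.945 -0.327]
```

```bash
python3 -m jog '{"offset":[[-0.038,-0.012,0],[-0.038,-0.012,0],[0,0,0]],"angular":[[0,0,-0.12],[0,0,-0.12],[0,0,0]],"jaw":[0,0,0]}' >/dev/null
python3 -c "
from h import *
wr()"
```

```text
t 18.05 handle ang deg -72.21 along 0.1664 Ft 15.89 F [18.1 -4.2 -7.3] dir [-0.952 -0.305]
```

```bash
python3 -m jog '{"offset":[[-0.0385,-0.011,0],[-0.0385,-0.011,0],[0,0,0]],"angular":[[0,0,-0.12],[0,0,-0.12],[0,0,0]],"jaw":[0,0,0]}' >/dev/null
python3 -c "
from h import *
wr(); head(12)"
```

```text
t 18.35 handle ang deg -73.58 along 0.1661 Ft 16.0 F [18.4 -5.8 -7.2] dir [-0.959 -0.283]
```

View pics/H12.png

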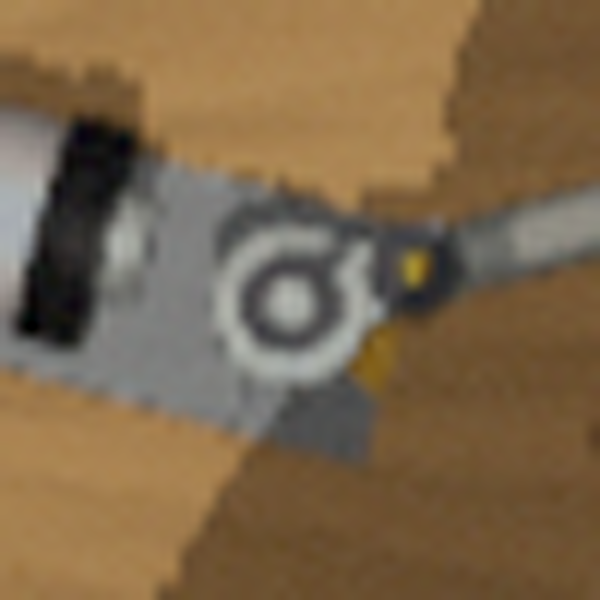

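The pin at (417,268) gives a head turn of about 19.1°, against 19.6° for the handle. Still not broken.

```bash
python3 -m jog '{"offset":[[-0.0385,-0.0105,0],[-0.0385,-0.0105,0],[0,0,0]],"angular":[[0,0,-0.12],[0,0,-0.12],[0,0,0]],"jaw":[0,0,0]}' >/dev/null
python3 -c "
from h import *
wr()"
```

```text
t 18.7 handle ang deg -75.08 along 0.1657 Ft 15.37 F [17.2 -4.8 -6.3] dir [-0.966 -0.257]
```

```bash
python3 -m jog '{"offset":[[-0.039,-0.0095,0],[-0.039,-0.0095,0],[0,0,0]],"angular":[[0,0,-0.12],[0,0,-0.12],[0,0,0]],"jaw":[0,0,0]}' >/dev/null
python3 -c "
from h import *
wr()"
```

```text
t 19.0 handle ang deg -76.61 along 0.165 Ft 13.81 F [15.6 -6.1 -3.3] dir [-0.973 -0.232]
```

```bash
python3 -m jog '{"offset":[[-0.039,-0.0085,0],[-0.039,-0.0085,0],[0,0,0]],"angular":[[0,0,-0.12],[0,0,-0.12],[0,0,0]],"jaw":[0,0,0]}' >/dev/null
python3 -c "
from h import *
wr(); head(13)"
```

```text
t 19.3 handle ang deg -78.19 along 0.1642 Ft 11.37 F [12.7 -5.4 -2.7] dir [-0.979 -0.205]
```

View pics/H13.png

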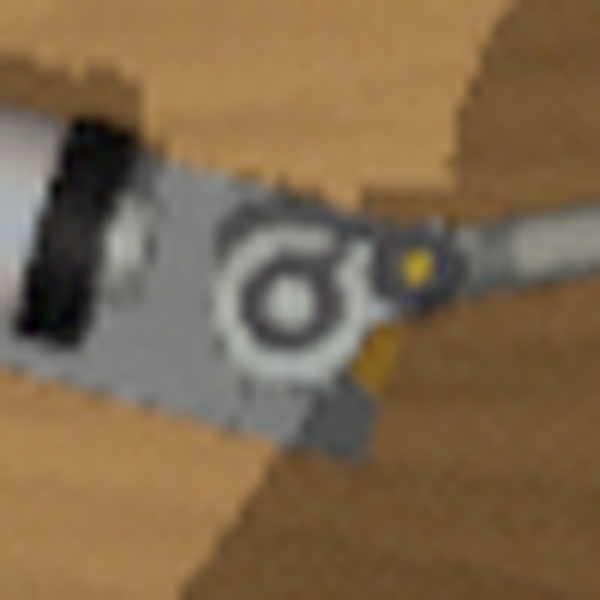

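It clicked: the force eased from 16 to 11.4 N, the pin stayed at (418,267), and the shaft is tipped about 5.5° (≈0.09 rad) against the head. I'll go 2 mm more for margin, then back off gently.

```bash
python3 -m jog '{"offset":[[-0.0395,-0.0075,0],[0,0,0]],"angular":[[0,0,-0.1],[0,0,0]],"jaw":[0,0]}' >/dev/null
python3 -c "
from h import *
wr(); head(14)"
python3 -m jog '{"offset":[[0.06,0.01,0],[0.06,0.011,0],[0.06,0.012,0],[0.06,0.014,0],[0.06,0.016,0],[0.06,0.018,0],[0.06,0.018,0],[0.06,0.02,0],[0.1,0.04,0],[0.2,0.08,0],[0.2,0.08,0],[0,0,0]],"angular":[[0,0,0],[0,0,0],[0,0,0],[0,0,0],[0,0,0],[0,0,0],[0,0,0],[0,0,0],[0,0,0],[0,0,0],[0,0,0],[0,0,0]],"jaw":[0,0,0,0,0,0,0,0,0,0,0,0]}'
python3 -c "
from h import *
wr(); head(15);cv2.imwrite('pics/scene15.png',manip.grab_frame('scene'))
a=cv2.imread('pics/H14.png');b=cv2.imread('pics/H15.png');s=cv2.imread('pics/scene15.png')[150:300,150:300]
cv2.imwrite('pics/C15.png',np.hstack([cv2.resize(x,(266,266)) for x in(a,b,s)]))"
```

```text
t 19.55 handle ang deg -78.95 along 0.1639 Ft 10.82 F [12.1 -5.7 -3.6] dir [-0.981 -0.192]
time: 20.8
tool_pos: [0.6325, -0.1872, 0.0379]
tool_rot: [-0.067, 0.067, -0.704, 0.704]
contact_force: [-0.3, 0.4, -0.8]
gripper_width: 0.0
t 20.8 handle ang deg -61.83 along 0.1673 Ft -0.12 F [-0.3  0.4 -0.8] dir [-0.882 -0.472]
```

View pics/C15.png

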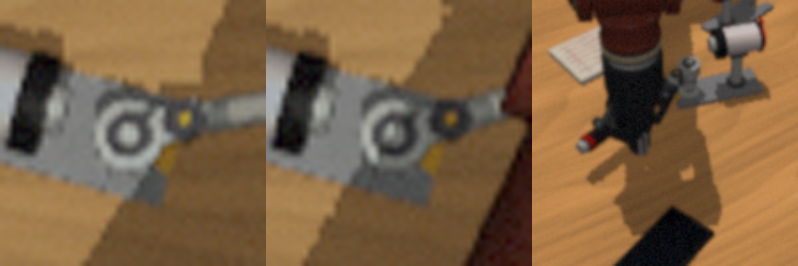

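Contact is released and the force is zero. Now I'll lift clear, move away and inspect the result.

```bash
python3 -m jog '{"offset":[[0,0,0.3],[0,0,0.6],[0,0,0.8],[0,0,0.8],[0,0,0.8],[0,0,0],[-0.3,-0.8,0],[-0.3,-0.8,0],[-0.3,-0.8,0],[-0.3,-0.8,0],[0,0,0],[0,0,0]],"angular":[[0,0,0],[0,0,0],[0,0,0],[0,0,0],[0,0,0],[0,0,0],[0,0,0],[0,0,0],[0,0,0],[0,0,0],[0,0,0],[0,0,0]],"jaw":[0,0,0,0,0,0,0,0,0,0,0,0]}'
python3 -c "
from h import *
st(); head(16);s=manip.grab_frame('scene');cv2.imwrite('pics/scene16.png',s)
t=cv2.imread('pics/top16.png')
cv2.imwrite('pics/C16.png',np.hstack([cv2.resize(t[140:240,210:330],(480,400),interpolation=cv2.INTER_CUBIC),cv2.resize(s[150:250,190:270],(320,400),interpolation=cv2.INTER_CUBIC)]))"
```

```text
time: 22.1
tool_pos: [0.5705, -0.3486, 0.203]
tool_rot: [0.066, -0.066, 0.704, -0.704]
contact_force: [0.4, -0.0, 0.2]
gripper_width: -0.001
t 22.1 pos [ 0.5705 -0.3486  0.203 ] yaw -79.36 down [ 0.  0. -1.] F [ 0.37 -0.01  0.2 ] M [-0.07 -0.   -0.04] w -0.1
```

View pics/C16.png

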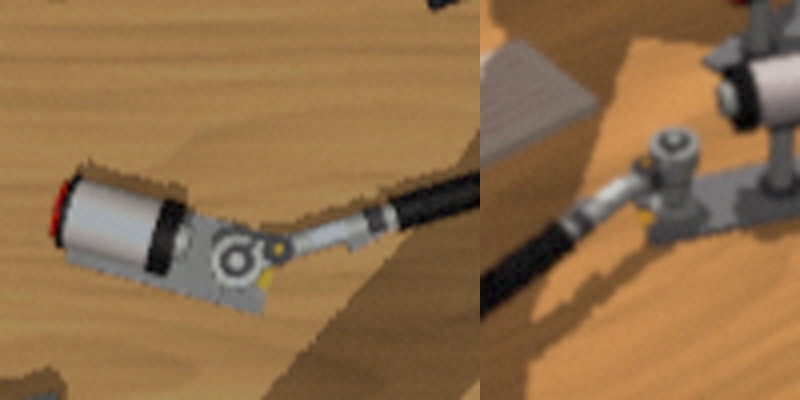

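View pics/scene16.png

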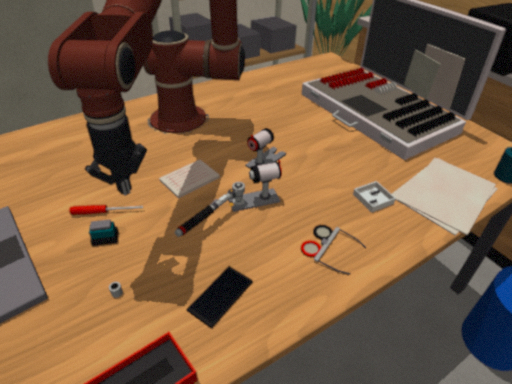

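View pics/top16.png

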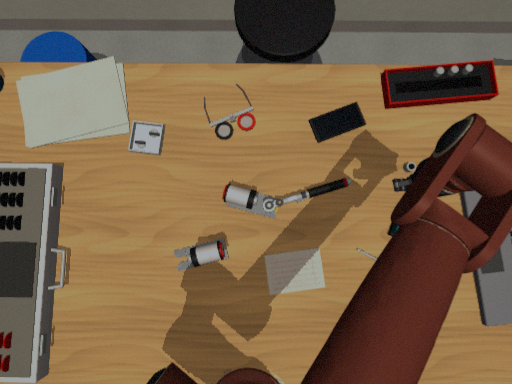

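```bash
python3 - <<'E'
from h import *
B=np.array([.5335,-.0503]);u=np.array([np.cos(np.radians(-103.7)),np.sin(np.radians(-103.7))]);n=np.array([-u[1],u[0]])
p=onz("top",210+265.5/4-.5,140+313/4-.5,.008)[:2]-B;print("corner along/across mm",p@u*1e3,p@n*1e3,"expect 25,-28")
q=onz("top",245+362/12,180+462/12,.008)[:2]-B;print(q@u*1e3,q@n*1e3)
h=onz("top",210+238.5/4-.5,140+258.5/4-.5,.067);k=onz("top",348,182,.055)
pin=onz("top",210+279/4-.5,140+249/4-.5,.066)
f=lambda a,b:np.degrees(np.arctan2(*(b-a)[1::-1]))
print(h,k,"head ang",f(h,pin),"handle ang",f(pin,k))
E
```

```text
corner along/across mm 26.534161020915377 -26.455389514185256 expect 25,-28
25.15601348459634 -28.923782357369838
[ 0.5345772  -0.05018511  0.067     ] [ 0.59603822 -0.25714848  0.055     ] head ang -75.99294514861246 handle ang -73.09930788479998
```

```bash
python3 -c "
import cv2
t=cv2.imread('pics/top16.png');cv2.imwrite('pics/Z16.png',cv2.resize(t[180:225,220:290],None,fx=11,fy=11,interpolation=cv2.INTER_CUBIC))"
```

```text
(no output)
```

View pics/Z16.png

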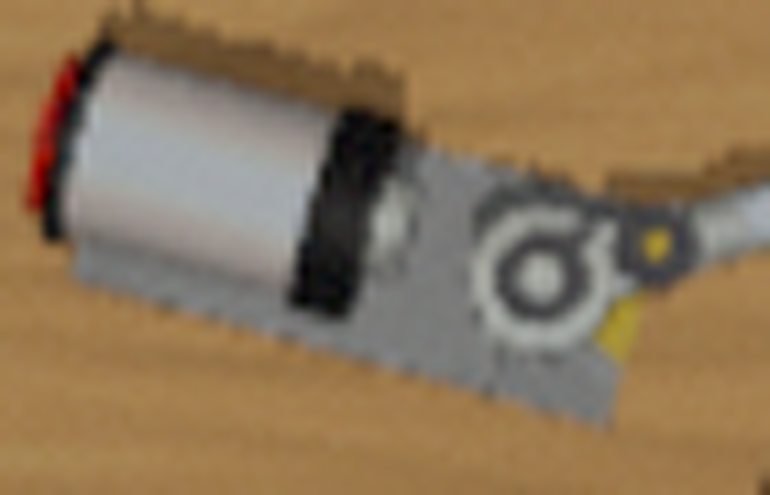

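The foot corner sits about 25–26 mm past the bolt (25 expected), the hinge is straight again, and the bystanders I can see have not moved. Handing in.

```bash
python3 -c "
from h import *
manip.job_done()
st()"
```

```text
the job is handed in; nothing more can be done
the job is handed in; nothing more can be done
```

I fitted the leftmost practice eye onto the hold-down bolt, pulled the wrench until it clicked, let go, and handed the job in at about 22 s. No verdict was reported.

- **Foot:** I slid the eye along the desk under the washer until it stalled against the shank at about 11 N of wrist force, against a limit of 30 N on the shank. I eased off and released it. The last picture shows it flat. Its front corner is 25–26.5 mm beyond the bolt axis, against 25 mm expected. That is only good to about 2 mm, so the stall is the better evidence that it is home.
- **Wrench:** I pushed the grip clockwise with shut fingers. The force rose to about 16 N, then eased to about 11 N after roughly 0.35 rad (20°). The head had stopped turning while the shaft tipped by an estimated 0.09–0.11 rad. I went 2 mm further to be sure of the click, then backed off, well short of the end stop.
- **After letting go:** The handle read −73° and the head −76°. Those differ by about 3°, which is pixel error, and not in the clockwise direction. The grip now lies about 55 mm from where it started.
- **Clearance:** The arm was clear of everything with about zero contact force. In the last pictures all six bystanders looked unmoved. I compared these by eye rather than measuring them.

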